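Hang the lift-off door of the specimen cabinet

ROBOT

A 6-joint arm with a two-finger parallel gripper is mounted at the origin on a cart in front of the work surface, level with it; the furniture and walls round the work are solid. World frame = base frame: x ahead of the robot, y to its left, z up, the work surface at z = 0. Lengths are in mm, angles in rad, forces in N, time in s.
With the tool pointing down it reaches from about 350 to 875 mm from the base axis. Payload 4.2 kg.
Tool frame: the origin (TCP) lies midway between the tips of the shut fingers; the grasp point (between the pads) lies 19 mm behind it; z points along the fingers, y is the direction in which the jaws open and shut (so a half turn about z gives the same grasp; the last joint's range is limited). The gripper opens to 85 mm and grips with 20 to 120 N. Pads are 22 mm wide; open, the fingers measure 114 mm over their backs; the gripper's body (76 mm by 85 mm) begins 54 mm behind the grasp point. The pads swing forward as they close: fully open they stand 13 mm farther back than shut.
Start: joints at [-1.044, 0.385, 0.008, 0, -1.194, -0.259], TCP at [165.398, -602.696, 231.312] pointing down, gripper open.
Joint ranges: [-3.14, 3.14], [-1.21, 2.06], [-1.07, 1.41], [-3.16, 2.05], [-2.99, -0.16], [-3.1, 3.1]. Speed limits (rad/s): [2.79, 2.79, 3.14, 3.14, 3.14, 3.14].

INTERFACE

Orientations are given as a unit quaternion [x, y, z, w].
In Python, from bench import arm gives the robot as it stands.
- The arm moves only by the tool send_rows, never from a script. Its arguments are lists of equal length, an entry for each row: "translation": the shift along the tool's x, y, z in mm, a list of three; "dr": the turn, a rotation vector about the tool's x, y, z in degrees, a list of three; "grip": the finger opening in mm, from 0 to 85.4. In form: {"translation": [[dx, dy, dz], ...], "dr": [[ax, ay, az], ...], "grip": [grip, ...]}. A call has exactly 5 rows; each row shifts and turns the commanded pose from where the row before left it, along the tool's axes as they then stand; what a row does not reach is not made up. A row lasts 1/8 s, in which the tool goes at most 62.5 mm and 10.7 degrees, less where a joint would pass 70% of its speed; a pose out of reach is approached as far as the arm can. A call with a gripper value outside its range is refused whole. The fingers move at their own pace and stop on an object; the grip force is fixed at half the most. Time passes only in rows, so rows that do not move let the fingers close, or fill a call up. It gives the time, the measured TCP pose, the force and the opening at its end, in the units of the state.
- arm.read_state(): the state, without advancing time (a new reading comes with each control period).
- arm.get_image(name): name is "scene" or "top" or "wrist"; returns the picture (384x512x3 uint8, red, green, blue); there is no depth.
- arm.camera_info(name): a dict with "fx", "fy", "cx", "cy" (pixels), "cam_to_world" (4x4, takes a point from camera to world coordinates). Camera axes: x right, y down, z forward; pixel columns grow to the right and rows downward; lengths in mm; the calibration is good to about 2 mm. The wrist camera is an equidistant fisheye: a pixel r from the principal point sees the ray r / f radians off the axis. A picture is of the moment at which its call begins: read the wrist's pose just before it. camera_info takes no time and is no camera call; for the wrist camera it gives the pose at the moment of the call.
- arm.job_done(): hands the job in, once; it reports no verdict.
Trained networks look in the newest picture that a camera, given by its name, has taken for a name from the list of things; names that differ only in an ending like _2 or _b are one class to them, and where a whole thing is asked for, a point or a joint stands for the part that bears it (a point fixed in the world has none). Each returns a list of dicts, best first, with "confidence" (0 to 1); they miss things now and then, are a little off and sometimes report something else, mostly with a low value. They report only what shows in the picture. A call takes as long as a camera call.
- arm.search_frame(thing, camera): "xyz" ([x, y, z] in mm, in world coordinates, good to about 4 mm: the middle of the surface that is visible of it).
- arm.place_of(thing, camera): "xyz" ([x, y, z] in mm, in world coordinates, good to about 4 mm: a listed point, or the origin of a listed thing).
The state is a dict: "clock": time; "joints": joint angles; "joint_vel": joint speeds; "joint_efforts": joint torques, N m; "position": TCP position; "ee_rot": TCP orientation; "contact_force": force on the tool from outside, world axes, zero at the start; "wrist_torque": the same for the moment, N m; "gripper_width": finger opening in mm.
Only numpy, scipy, OpenCV 4.12 (cv2) and the standard library are available. Lean on these libraries where they do the work, as an engineer would, in place of code of your own. Each camera call takes 0.05 s, during which the arm holds its last target.

TASK

The door of the little specimen cabinet stands in its parking stand. Lift it out by the grip tab and hang it on the cabinet, standing well open, by lowering it gently so that both hinge barrels drop fully onto the two upright pintles; the hinge plate is adjustable and rarely sits in the middle of its slots, so feel for the pintles and never force them. Then swing the door fully shut, let go, and leave the other things on the bench where they are.

Things in the scene. Friction and masses are not known exactly. Their poses are not given: they have to be found in the camera images.
- leaf_grip (a point): Centre of the grip tab of the loose cabinet door (the leaf). The tab, 12 mm thick (x), 50 mm long (y), 40 mm high, stands upright on the panel's top edge; this point is 18 mm below its top and 152 mm above the panel's underside. Axes are the leaf's: y along its width towards the barrels, z up, its outer face looks to -x. Leaf: about 0.22 kg.
- leaf_panel (a point): Centre of the leaf's panel, white, 120 mm wide (y), 8 mm thick (x), 130 mm high (z); the leaf's axes. From here the grip point is 20 mm to +y and 87 mm up; the axis of the two barrels is 71 mm to +y.
- leaf_socket (a point): On the leaf's hinge axis at the open underside of the lower barrel, 20 mm above the panel's underside: 51 mm to +y of the grip point and 132 mm below it. Both barrels are steel, 17 mm square outside, 18 mm long, with a vertical through hole 10.6 mm wide. The leaf's axes.
- leaf_socket_top (a point): The same point of the upper barrel, 72 mm above the lower one. The leaf's axes.
- cabinet: White open-fronted specimen cabinet, fixed, 90 mm deep (x), 180 mm wide (y), 134 mm high; origin at the centre of its underside, open front to its -x. A 9 mm gasket round the opening stops the shut leaf, which then lies some 2 mm before it with axes parallel to the cabinet's. The leaf opens towards -x (clockwise from above) and stays where it is left. On the front stile at +y is the steel hinge plate.
- hinge_mid (a point): Middle of the hinge plate's adjustment at the lower bracket's top, 32 mm above the bench; the cabinet's axes. The pintle axis passes here if the plate sits mid-slot, but the plate is screwed tight anywhere up to 10 mm to either side along the cabinet's y: this shift is NOT measured or shown by this point. Along x and z it is true. Hung, the lower barrel's underside rests at this height.
- hinge_mid_top (a point): The same for the upper bracket, 72 mm higher. On each bracket stands a pintle 8 mm thick, 16 mm high, flat-topped with a 1 mm chamfer. Brackets are 6 mm thick and come from behind, so bring the leaf in from the front, lower barrel between the brackets, 17 to 40 mm above its final height. Leaf and hinge must never press each other with more than 30 N (a brisk touchdown is enough for that).
- stand: Grey parking stand, fixed, 70 mm (x) by 105 mm (y), 38 mm high; a slot 9.6 mm wide and 26 mm deep along its y holds the leaf upright, the leaf's axes parallel to the stand's and its underside 12 mm above the bench. Origin at the centre of the underside.
- cup: Bystander: specimen cup with screw lid, 62 mm wide, 68 mm high, origin under its centre.
- flask: Bystander: conical flask, 62 mm wide, 102 mm high, origin under its centre.
- beaker: Bystander: small glass beaker, 48 mm wide, 58 mm high, origin under its centre.
- forceps: Bystander: steel forceps lying flat, 126 mm long, 10 mm high.
- bottle: Bystander: small brown reagent bottle with screw cap, 44 mm wide, 89 mm high, origin under its centre.
- burner: Bystander: glass spirit burner with cap, 69 mm wide, 81 mm high, behind the cabinet, origin under its centre.

How it is judged:
By the outcome, as a careful person would: the job done as asked, in the order asked, and still so for the second after the job is handed in, with the robot touching nothing.
It also fails if it takes over 72 s, if anything falls off the work surface, if the arm or the gripper's body presses on something with over 40 N, if the wrist force passes 120 N, or if a joint passes its speed limit or range.

## Working session

There is one attempt and no reset: what is moved stays moved. The work goes in short steps, Python scripts to look and compute and a tool call to move; the robot and the scene stay as the last step left them, time stands still between calls to the robot, and variables do not carry over. Pictures are saved under pics/ and viewed, and the job is handed in when it is done.

Besides the shell and the picture viewer there is one more tool, called after "Request:" as a command line: name --argument value ..., lists and objects as JSON in quotes. send_rows: Moves the arm, as the interface text tells. Its arguments: {"type":"object","properties":{"translation":{"type":"array"},"dr":{"type":"array"},"grip":{"type":"array"}},"required":["translation","dr","grip"]}

```bash
ls; mkdir -p pics; python3 - <<'E'
from bench import arm
import cv2
s=arm.read_state(); print(s)
for n in ("scene","top","wrist"):
    im=arm.get_image(n); cv2.imwrite(f"pics/{n}0.png",im[:,:,::-1])
    i=arm.camera_info(n); print(n,i)
E
```

```text
pics
{'clock': 0.0, 'joints': array([-1.04441319e+00,  3.85538171e-01,  6.63237005e-03, -4.96321484e-04,
       -1.19396465e+00, -2.58585738e-01]), 'joint_vel': array([ 1.38689662e-04,  4.00428669e-04,  1.77198876e-04, -2.48580001e-04,
       -3.61284650e-05,  1.36843991e-03]), 'joint_efforts': array([ 7.12510282e-04, -3.92287982e+01,  1.88400793e+01,  4.18635160e+00,
       -4.59115603e-03, -1.41400159e-05]), 'position': array([ 165.24042343, -602.1670911 ,  230.23561877]), 'ee_rot': array([-1.33408136e-01,  9.91060614e-01,  1.04642857e-03, -1.83546142e-04]), 'contact_force': array([-0.94466455,  0.21620106,  0.52136608]), 'wrist_torque': array([-0.02774573, -0.05479809, -0.00607654]), 'gripper_width': 85.39856037788279}
scene {'fx': 449.13017417172216, 'fy': 449.13017417172216, 'cx': 256.29931737925625, 'cy': 188.42752131679362, 'cam_to_world': array([[-5.07381562e-01, -4.43308185e-01,  7.38946414e-01,
        -2.07775044e+02],
       [-8.61663246e-01,  2.70973377e-01, -4.29080271e-01,
         6.51126909e+02],
       [-1.00200085e-02, -8.54430385e-01, -5.19469265e-01,
         6.6
[... 329 characters left out ...]
,  3.04838020e-02,  1.59754938e-02,
         1.77606910e+02],
       [-2.03652188e-02, -1.49614719e-01, -9.88534619e-01,
         1.13931643e+03],
       [ 0.00000000e+00,  0.00000000e+00,  0.00000000e+00,
         1.00000000e+00]])}
wrist {'fx': 297.3186396354542, 'fy': 297.3186396354542, 'cx': 254.73246664198052, 'cy': 193.20173816979283, 'cam_to_world': array([[-2.64959939e-01,  9.21802980e-01,  2.82976143e-01,
         9.27917250e+01],
       [ 9.64257067e-01,  2.52644672e-01,  7.98685071e-02,
        -6.21949056e+02],
       [ 2.13061301e-03,  2.94023701e-01, -9.55795754e-01,
         3.71747127e+02],
       [ 0.00000000e+00,  0.00000000e+00,  0.00000000e+00,
         1.00000000e+00]])}
```

View pics/scene0.png

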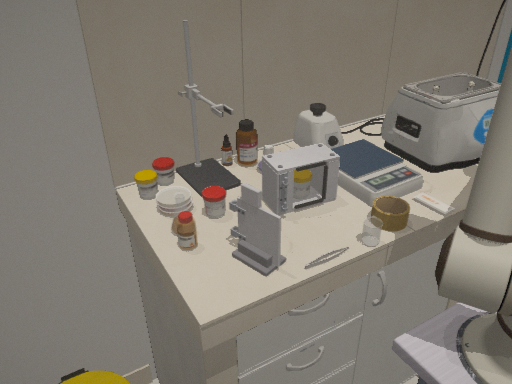

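View pics/top0.png

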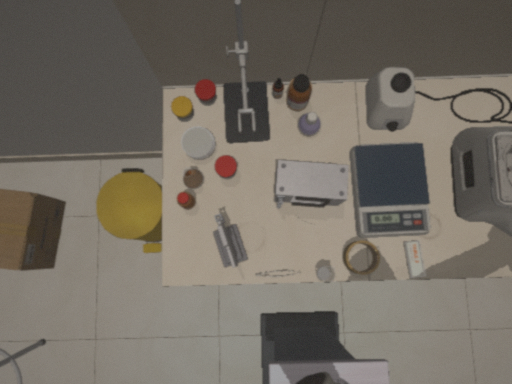

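```bash
python3 - <<'E'
from bench import arm
import numpy as np
np.set_printoptions(precision=1,suppress=True)
for c in ("top","scene"):
  for t in ["leaf_grip","leaf_panel","leaf_socket","leaf_socket_top","cabinet","hinge_mid","hinge_mid_top","stand","cup","flask","beaker","forceps","bottle","burner"]:
    r=arm.place_of(t,c)
    print(c,t,[(np.array(d["xyz"]),round(d["confidence"],2)) for d in r[:2]])
print(arm.read_state()["clock"])
E
```

```text
top leaf_grip [(array([489.8, 262.3, 164.1]), 0.57)]
top leaf_panel [(array([468.9, 258.4,  79.3]), 0.96), (array([486.9, 261.8, 164.1]), 0.64)]
top leaf_socket [(array([534.6, 280. ,  33.2]), 0.96), (array([683.3, 261.2,   0.1]), 0.37)]
top leaf_socket_top [(array([386.6, 126.9,   1.8]), 0.71), (array([533.4, 274.7, 107. ]), 0.55)]
top cabinet [(array([627.1,  38.8,   0.9]), 0.94), (array([684.2, 261.6,   2.3]), 0.4)]
top hinge_mid [(array([572.2, 110. ,  31.2]), 0.84)]
top hinge_mid_top [(array([566.3, 107.7, 103.9]), 0.72), (array([491.2, 261.4, 161.6]), 0.29)]
top stand [(array([569.8, 109.6,  31.3]), 0.74), (array([470.2, 258.2,   5. ]), 0.56)]
top cup [(array([681.3, 261.8,   0.2]), 0.86), (array([539.1, 276.2,  29.4]), 0.56)]
top flask [(array([661. , 354.6,   0.7]), 0.72)]
top beaker [(array([380.7,  -1.6,   0.9]), 0.59), (array([566.2, 108.1, 103.4]), 0.22)]
top forceps [(array([387.9, 124.7,   0.3]), 0.36)]
top bottle [(array([597.6, 371.6,  -4.9]), 0.48)]
top burner [(array([805.9,  22. ,   0. ]), 0.97), (array([625.8,  38.3,   0.6]), 0.35)]
scene leaf_grip [(array([488.1,
[... 256 characters left out ...]
 35.2]), 0.94), (array([591.4, 375.9,  -1. ]), 0.37)]
scene hinge_mid_top [(array([536.5, 279.2, 102. ]), 0.58), (array([486.6, 260.3, 164.6]), 0.39)]
scene stand [(array([469.1, 255.5,   2.1]), 0.9), (array([661.3, 359.1,   0.2]), 0.6)]
scene cup [(array([679.3, 257.2,  -0.3]), 0.57), (array([594. , 374. ,  -1.1]), 0.3)]
scene flask [(array([657.4, 361.4,  -2.2]), 0.84)]
scene beaker [(array([382.2,  -2.7,  -0.9]), 0.79), (array([567.8, 105.8,  32. ]), 0.39)]
scene forceps [(array([387. , 124.1,   0.8]), 0.7)]
scene bottle [(array([683.2, 258.1,  -4. ]), 0.38), (array([469.7, 257.8,   0.8]), 0.3)]
scene burner [(array([487.1, 262.3, 165.6]), 0.74), (array([814. ,  16. ,   1.2]), 0.51)]
1.55
```

Request:
send_rows --translation '[[-20,15,-6],[-40,30,-10],[-40,30,-10],[-40,30,-10],[-40,30,-10]]' --dr '[[0,0,0],[0,0,-1],[0,0,-1],[0,0,-1],[0,0,-1]]' --grip '[85,85,85,85,85]'

```text
clock: 2.17
position: [299.8, -420.5, 277.8]
ee_rot: [-0.168, 0.986, -0.0, 0.0]
contact_force: [0.8, -0.2, 0.1]
gripper_width: 85.1
```

```bash
cat > h.py <<'E'
import numpy as np, cv2
from bench import arm
from scipy.spatial.transform import Rotation as R
np.set_printoptions(precision=2,suppress=True)
def st(p=True):
    s=arm.read_state(); q=R.from_quat(s["ee_rot"]); M=q.as_matrix()
    if p:
        print("t",round(s["clock"],2),"pos",s["position"],"tiltz",M[:,2],"yaw_y",round(np.degrees(np.arctan2(M[1,1],M[0,1])),2),"F",s["contact_force"],"T",s["wrist_torque"],"w",round(s["gripper_width"],1)); print("j",s["joints"])
    return s,M
def snap(cam,name):
    ci=arm.camera_info(cam); im=arm.get_image(cam); cv2.imwrite("pics/"+name+".png",im[:,:,::-1]); 
    np.savez("pics/"+name+".npz",T=ci["cam_to_world"],k=[ci["fx"],ci["fy"],ci["cx"],ci["cy"]]); return im,ci
def ray(name,u,v,fish):
    d=np.load("pics/"+name+".npz"); fx,fy,cx,cy=d["k"]; T=d["T"]
    a=np.array([(u-cx)/fx,(v-cy)/fy])
    if fish:
        r=np.hypot(*a); k=np.sin(r)/r if r>0 else 1; c=np.array([a[0]*k,a[1]*k,np.cos(r)])
    else: c=np.array([a[0],a[1],1.])
    c=T[:3,:3]@c; return T[:3,3],c
def atz(name,u,v,z,fish=True):
    o,c=ray(name,u,v,fish); return o+c*(z-o[2])/c[2]
def proj(name,p,fish=True):
    d=np.load("pics/"+name+".npz"); fx,fy,cx,cy=d["k"]; T=d["T"]
    c=T[:3,:3].T@(np.array(p)-T[:3,3])
    if fish:
        th=np.arctan2(np.hypot(c[0],c[1]),c[2]); n=np.hypot(c[0],c[1]); a=c[:2]/n*th
    else: a=c[:2]/c[2]
    return np.array([fx*a[0]+cx,fy*a[1]+cy])
def rel(dw,M=None):
    "world shift -> tool axes"
    if M is None: M=st(False)[1]
    return M.T@np.array(dw,float)
E
python3 -c "
from h import *
s,M=st(); print(rel(np.array([480,-150,330])-s['position'])); print(rel([0,50,0]))"
```

```text
t 2.17 pos [ 299.84 -420.46  277.8 ] tiltz [ 0. -0. -1.] yaw_y 109.37 F [ 0.79 -0.23  0.07] T [-0.05 -0.07  0.02] w 85.1
j [-0.64  0.17 -0.18  0.   -1.23 -0.6 ]
[-259.68  195.37  -52.23]
[-16.58  47.17  -0.02]
```

Request:
send_rows --translation '[[-43,32,-9],[-43,32,-9],[-43,32,-9],[-43,32,-9],[-43,34,-9]]' --dr '[[0,0,-1],[0,0,0],[0,0,0],[0,0,0],[0,0,0]]' --grip '[85,85,85,85,85]'

```text
clock: 2.8
position: [445.8, -194.0, 322.9]
ee_rot: [-0.177, 0.984, -0.0, 0.0]
contact_force: [0.1, -0.7, 0.7]
gripper_width: 85.0
```

Request:
send_rows --translation '[[-40,40,0],[-17,47,0],[-17,47,0],[-17,47,0],[-14,40,0]]' --dr '[[0,0,0],[0,0,0],[0,0,0],[0,0,0],[0,0,0]]' --grip '[85,85,85,85,85]'

```text
clock: 3.42
position: [466.5, 49.9, 322.6]
ee_rot: [-0.177, 0.984, 0.0, 0.0]
contact_force: [0.9, 0.1, -1.1]
gripper_width: 85.2
```

```bash
python3 -c "
from h import *
st(); snap('wrist','w1');st()"
```

```text
t 3.42 pos [466.46  49.85 322.6 ] tiltz [ 0.  0. -1.] yaw_y 110.39 F [ 0.95  0.11 -1.13] T [-0.04 -0.02 -0.01] w 85.2
j [ 0.45  0.06 -0.19  0.   -1.32 -1.67]
t 3.48 pos [466.81  52.92 322.42] tiltz [ 0.  0. -1.] yaw_y 110.55 F [-0.67  2.29  0.38] T [ 0.2   0.05 -0.  ] w 84.8
j [ 0.46  0.06 -0.19 -0.   -1.32 -1.67]
```

View pics/w1.png

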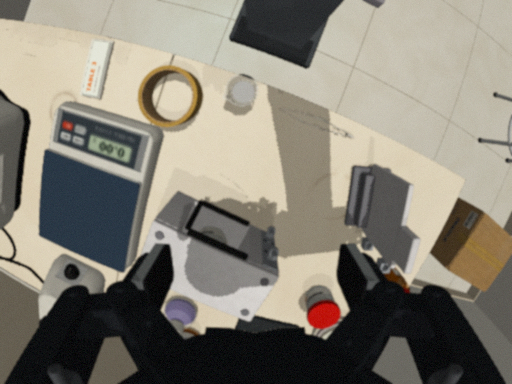

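```bash
python3 - <<'E'
from h import *
snap('wrist','w2'); st()
for t in ["leaf_grip","leaf_panel","leaf_socket","leaf_socket_top","cabinet","hinge_mid","hinge_mid_top","stand"]:
    r=arm.place_of(t,"wrist")
    print(t,[(np.array(d["xyz"]),round(d["confidence"],2)) for d in r[:2]])
im=cv2.imread('pics/w2.png'); c=im[150:340,130:300]; cv2.imwrite('pics/w2c.png',cv2.resize(c,None,fx=3,fy=3,interpolation=2))
c=im[150:290,330:430]; cv2.imwrite('pics/w2d.png',cv2.resize(c,None,fx=4,fy=4,interpolation=2))
im=cv2.imread('pics/top0.png'); c=im[140:230,260:360]; cv2.imwrite('pics/top0c.png',cv2.resize(c,None,fx=6,fy=6,interpolation=2))
E
```

```text
t 3.52 pos [466.65  51.05 322.39] tiltz [ 0.  0. -1.] yaw_y 110.61 F [ 0.77 -1.33  0.45] T [ 0.    0.02 -0.02] w 85.2
j [ 0.46  0.06 -0.19 -0.   -1.32 -1.67]
leaf_grip [(array([487.9, 261.3, 163.4]), 0.72), (array([538. , 280. ,  31.5]), 0.2)]
leaf_panel [(array([466.6, 254.5,  76.8]), 0.93)]
leaf_socket [(array([536.3, 283.7,  32. ]), 0.97)]
leaf_socket_top [(array([538.7, 278.3, 108.4]), 0.78)]
cabinet [(array([623.4,  38.5,   1.1]), 0.59)]
hinge_mid [(array([572.8, 110.3,  30.9]), 0.82)]
hinge_mid_top [(array([568.7, 109.5, 100.5]), 0.57)]
stand [(array([467.8, 255.8,   3.5]), 0.96)]
```

View pics/w2c.png

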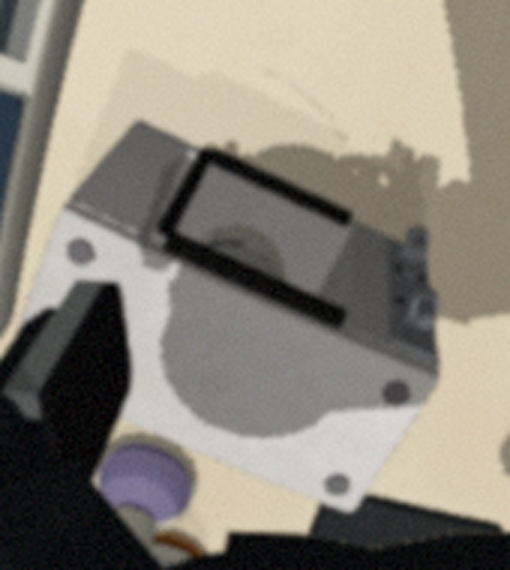

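View pics/w2d.png

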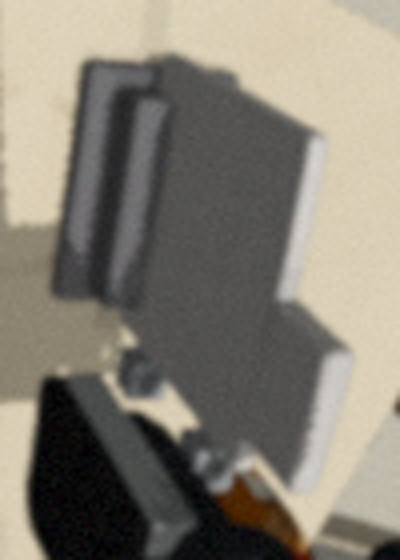

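View pics/top0c.png

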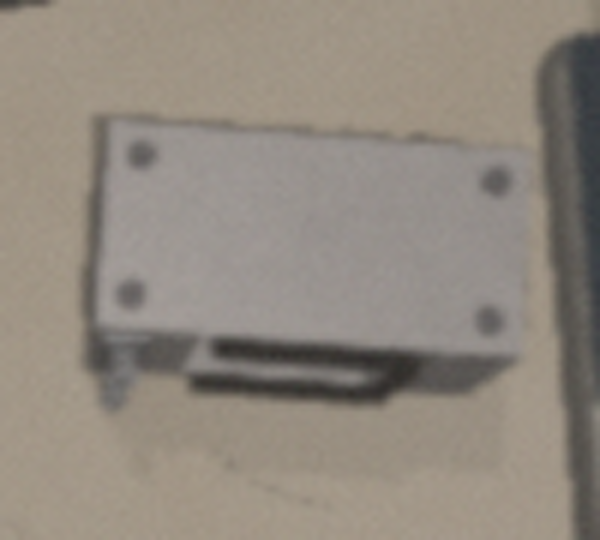

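```bash
python3 - <<'E'
from h import *
snap0=None
ci=arm.camera_info('top'); np.savez("pics/top0.npz",T=ci["cam_to_world"],k=[ci["fx"],ci["fy"],ci["cx"],ci["cy"]])
ci=arm.camera_info('scene'); np.savez("pics/scene0.npz",T=ci["cam_to_world"],k=[ci["fx"],ci["fy"],ci["cx"],ci["cy"]])
W=[atz('w2',130+a/3,150+b/3,134) for a,b in [(65,205),(437,375),(355,512)]]
T=[atz('top0',260+a/6,140+b/6,134,False) for a,b in [(97,325),(518,357),(100,117),(528,147)]]
for p in W: print('W',p)
for p in T: print('T',p)
d=W[1]-W[0]; print(np.linalg.norm(d),np.degrees(np.arctan2(-d[0],d[1])))
d=T[0]-T[1]; print(np.linalg.norm(d),np.degrees(np.arctan2(-d[0],d[1])))
d=T[2]-T[3]; print(np.linalg.norm(d),np.degrees(np.arctan2(-d[0],d[1])))
# pintle tops
for a,b in [(415,233),(415,258),(420,300)]:
  for z in (120,104,48,32): print((a,b),z,atz('w2',130+a/3,150+b/3,z))
for a,b in [(118,345),(117,375),(113,402)]:
  for z in (120,104,48,32): print('top',(a,b),z,atz('top0',260+a/6,140+b/6,z,False))
E
```

```text
W [567.23 -45.5  134.  ]
W [586.7  128.14 134.  ]
W [674.8  122.13 134.  ]
T [587.27 127.48 134.  ]
T [568.36 -47.53 134.  ]
T [676.64 122.85 134.  ]
T [657.75 -57.42 134.  ]
174.73061153812125 -6.399435337113509
176.0277746113421 -6.166686586317451
181.25821800882386 -5.982092867183194
(415, 233) 120 [532.15  96.78 120.  ]
(415, 233) 104 [538.49 100.05 104.  ]
(415, 233) 48 [560.65 111.47  48.  ]
(415, 233) 32 [566.99 114.73  32.  ]
(415, 258) 120 [543.01 101.07 120.  ]
(415, 258) 104 [549.84 104.54 104.  ]
(415, 258) 48 [573.78 116.66  48.  ]
(415, 258) 32 [580.62 120.12  32.  ]
(420, 300) 120 [561.16 110.61 120.  ]
(420, 300) 104 [568.84 114.52 104.  ]
(420, 300) 48 [595.74 128.2   48.  ]
(420, 300) 32 [603.42 132.1   32.  ]
top (118, 345) 120 [580.48 118.19 120.  ]
top (118, 345) 104 [582.71 117.26 104.  ]
top (118, 345) 48 [590.51 113.99  48.  ]
top (118, 345) 32 [592.74 113.06  32.  ]
top (117, 375) 120 [567.65 119.11 120.  ]
top (117, 375) 104 [569.67 118.2  104.  ]
top (117, 375) 48 [576.77 114.98  48.  ]
top (117, 375) 32 [578.8  114.06  32.  ]
top (113, 402) 120 [556.18 121.25 120.  ]
top (113, 402) 104 [558.02 120.37 104.  ]
top (113, 402) 48 [564.49 117.27  48.  ]
top (113, 402) 32 [566.34 116.39  32.  ]
```

```bash
python3 - <<'E'
from h import *
def g(pts,z):
    P=[atz('w2',330+a/4,150+b/4,z) for a,b in pts]; print(z,P,np.degrees(np.arctan2(*(P[1]-P[0])[1::-1])),np.linalg.norm(P[1]-P[0]))
g([(325,135),(293,300)],142)
g([(305,135),(275,295)],142)
g([(352,350),(312,488)],182)
g([(330,348),(290,488)],182)
g([(85,65),(52,290)],38)
im=cv2.imread('pics/w2.png')
c=im[215:270,240:300]; cv2.imwrite('pics/w2e.png',cv2.resize(c,None,fx=10,fy=10,interpolation=2))
E
```

```text
142 [array([409.71, 239.45, 142.  ]), array([462.15, 256.84, 142.  ])] 18.344197009935684 55.24824051982591
142 [array([412.4 , 232.53, 142.  ]), array([462.82, 249.36, 142.  ])] 18.466774128351698 53.15700919549621
182 [array([461.29, 256.93, 182.  ]), array([506.58, 271.01, 182.  ])] 17.26311228465209 47.43251960037394
182 [array([463.12, 248.91, 182.  ]), array([508.72, 262.96, 182.  ])] 17.128227284171682 47.7156248610752
38 [array([427.98, 195.65,  38.  ]), array([515.67, 223.35,  38.  ])] 17.527741108827538 91.95535751151522
```

View pics/w2e.png

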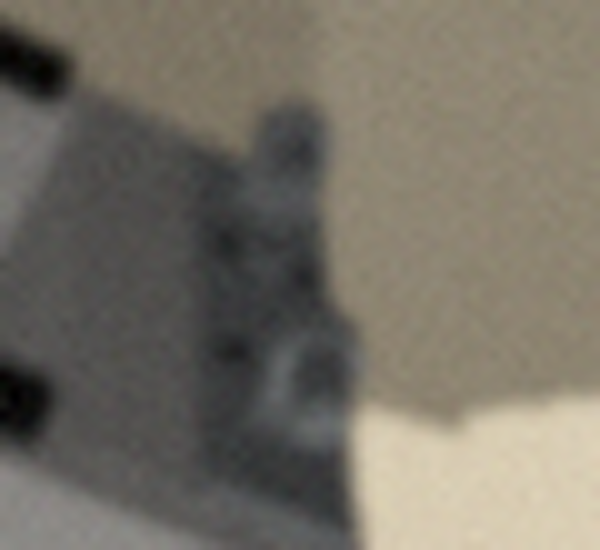

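Request:
send_rows --translation '[[-19,38,12],[-19,38,18],[-19,38,18],[-18,38,18],[-18,37,18]]' --dr '[[0,0,0],[0,0,0],[0,0,0],[0,0,0],[0,0,2.5]]' --grip '[85,85,85,85,85]'

```text
clock: 4.55
position: [488.6, 258.4, 237.8]
ee_rot: [-0.154, 0.988, -0.0, 0.0]
contact_force: [0.2, 0.0, 0.3]
gripper_width: 84.9
```

```bash
python3 - <<'E'
from h import *
arm.get_image('wrist')
snap('wrist','w3'); s,M=st()
for t in ["leaf_grip"]:
    r=arm.place_of(t,"wrist")
    print(t,[(np.array(d["xyz"]),round(d["confidence"],2)) for d in r[:2]])
print(proj('w3',s['position']-[0,0,70]))
E
```

```text
t 4.65 pos [487.9  259.49 235.4 ] tiltz [-0. -0. -1.] yaw_y 107.92 F [-0.82 -0.41 -0.1 ] T [-0.06  0.02 -0.03] w 85.4
j [ 0.78  0.26 -0.16 -0.   -1.15 -2.04]
leaf_grip [(array([485.8, 261.5, 165.4]), 0.98), (array([659.3, 359.4,  -0.6]), 0.22)]
[251.32 205.17]
```

View pics/w3.png

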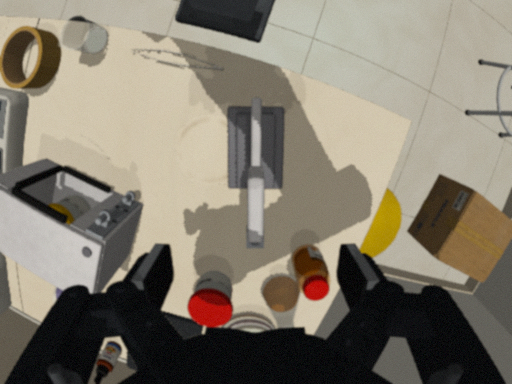

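```bash
python3 - <<'E'
from h import *
im=cv2.imread('pics/w3.png'); c=im[90:255,210:310]; cv2.imwrite('pics/w3c.png',cv2.resize(c,None,fx=4,fy=4,interpolation=2))
for u,v in [(248,170),(264,170),(248,236),(262,236)]: print(atz('w3',u,v,182))
E
```

```text
[459.32 248.27 182.  ]
[456.05 258.44 182.  ]
[505.47 262.73 182.  ]
[502.39 272.31 182.  ]
```

View pics/w3c.png

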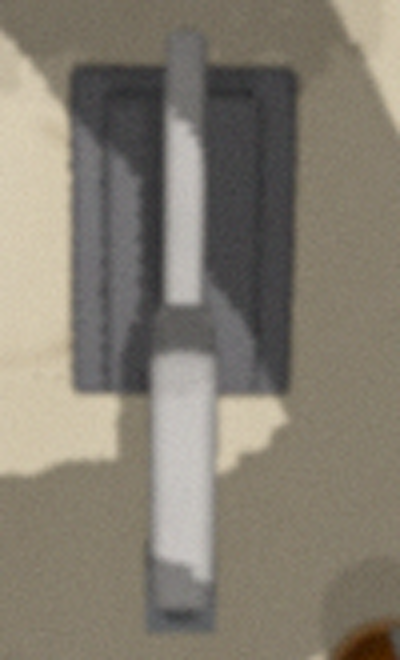

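Request:
send_rows --translation '[[1.8,2.2,18],[0,0,25],[0,0,25],[0,0,15],[0,0,4]]' --dr '[[0,0,0],[0,0,0],[0,0,0],[0,0,0],[0,0,0]]' --grip '[85,85,60,40,25]'

```text
clock: 5.32
position: [485.9, 258.3, 151.0]
ee_rot: [-0.155, 0.988, -0.0, -0.0]
contact_force: [-0.0, 0.6, 1.0]
gripper_width: 31.9
```

Request:
send_rows --translation '[[0,0,0],[0,0,0],[0,0,0],[0,0,0],[0,0,0]]' --dr '[[0,0,0],[0,0,0],[0,0,0],[0,0,0],[0,0,0]]' --grip '[20,16,10,5,5]'

```text
clock: 5.95
position: [486.4, 259.9, 152.4]
ee_rot: [-0.155, 0.988, 0.001, 0.001]
contact_force: [-1.3, 2.1, 5.2]
gripper_width: 11.3
```

```bash
python3 - <<'E'
from h import *
st()
E
```

```text
t 5.95 pos [486.37 259.91 152.41] tiltz [ 0.  0. -1.] yaw_y 107.86 F [-1.33  2.07  5.23] T [ 0.67  0.57 -0.12] w 11.3
j [ 0.78  0.33 -0.29  0.   -0.95 -2.04]
```

Request:
send_rows --translation '[[0,0,-3],[0,0,-6],[0,0,-8],[0,0,-8],[0,0,-9]]' --dr '[[0,0,0],[0,0,0],[0,0,0],[0,0,0],[0,0,0]]' --grip '[5,5,5,5,5]'

```text
clock: 6.58
position: [485.9, 258.4, 186.1]
ee_rot: [-0.156, 0.988, -0.001, -0.0]
contact_force: [0.0, -0.4, -1.8]
gripper_width: 11.0
```

```bash
python3 - <<'E'
from h import *
arm.get_image('wrist')
snap('wrist','w4'); s,M=st(); snap('scene','s4')
for c in('wrist','scene'):
  for t in ["leaf_grip","leaf_panel","leaf_socket","leaf_socket_top"]:
    r=arm.place_of(t,c)
    print(t,[(np.array(d["xyz"]),round(d["confidence"],2)) for d in r[:2]])
E
```

```text
t 6.67 pos [486.62 259.   187.06] tiltz [ 0.  0. -1.] yaw_y 107.89 F [ 0.27  0.28 -1.61] T [ 0.   -0.02  0.02] w 11.3
j [ 0.78  0.3  -0.24  0.   -1.03 -2.04]
leaf_grip [(array([489.2, 261.9, 199.6]), 0.82), (array([381.5,   1.8,  -3.8]), 0.56)]
leaf_panel [(array([467.9, 253.2,   1.1]), 0.73)]
leaf_socket []
leaf_socket_top []
leaf_grip [(array([490.2, 258.2, 193.8]), 0.98), (array([383.7, 124.1,   1.8]), 0.29)]
leaf_panel [(array([471.6, 248.9, 110.3]), 0.72)]
leaf_socket [(array([538.5, 277.9,  67.9]), 0.71)]
leaf_socket_top [(array([534.1, 275.8, 137.4]), 0.79)]
```

View pics/w4.png

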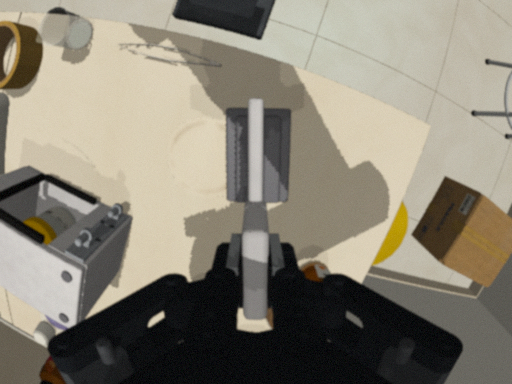

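View pics/s4.png

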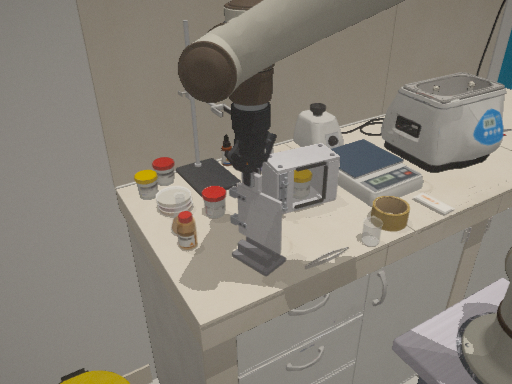

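```bash
python3 - <<'E'
from h import *
print('tab ctr',atz('w3',255.7,209,182))
for n,(a,b,c,d) in {'w3':(180,240,80,150),'w4':(190,260,60,140)}.items():
    im=cv2.imread(f'pics/{n}.png')[a:b,c:d]; cv2.imwrite(f'pics/{n}h.png',cv2.resize(im,None,fx=8,fy=8,interpolation=2))
im=cv2.imread('pics/scene0.png')[140:215,255:345]; cv2.imwrite('pics/s0h.png',cv2.resize(im,None,fx=8,fy=8,interpolation=2))
E
```

```text
tab ctr [484.07 261.65 182.  ]
```

View pics/w3h.png

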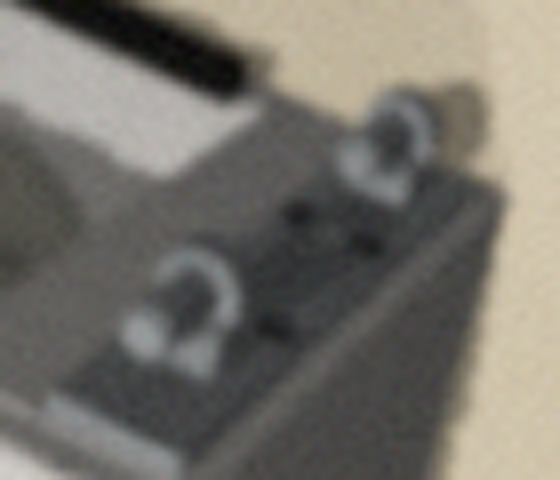

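View pics/w4h.png

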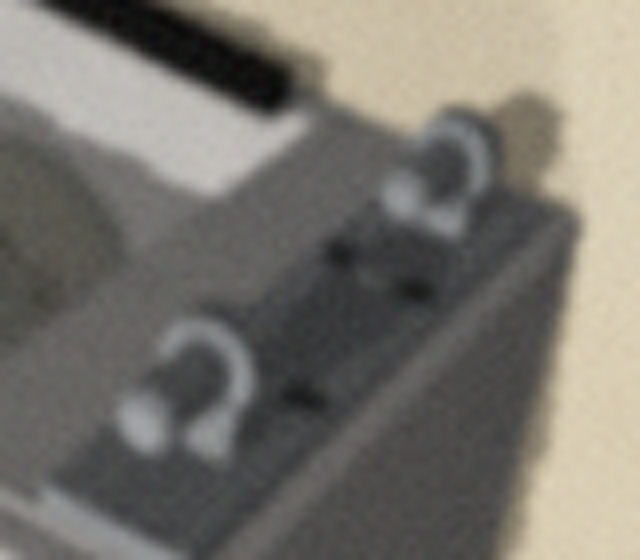

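View pics/s0h.png

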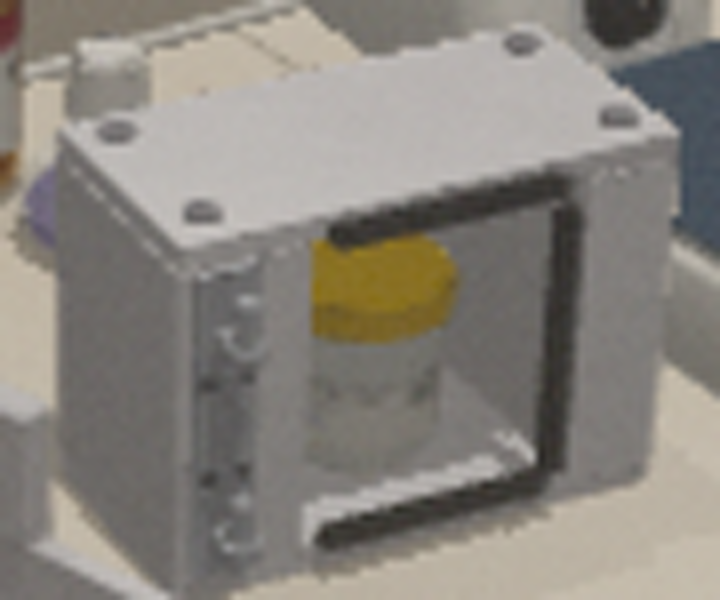

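```bash
python3 - <<'E'
from h import *
from scipy.optimize import least_squares
print('w3',atz('w3',98.1,221.9,120),atz('w3',125,200,48))
print('w4',atz('w4',78.1,243.1,120),atz('w4',110.2,214.1,48))
# base: arc centres
print('w3b',atz('w3',80+193/8,180+300/8,104),atz('w3',80+395/8,180+135/8,32))
print('w4b',atz('w4',60+200/8,190+378/8,104),atz('w4',60+445/8,190+163/8,32))
p=np.array([566,112.])
for n,off,im in(('w3',(80,180),'w3h'),('w4',(60,190),'w4h'),('scene0',(255,140),'s0h')):
    print(n,[np.round((proj(n,[*p,z],n[0]=='w')-off)*8) for z in(32,48,104,120)])
# hinge plate edges / corner of cabinet front +y top in w3: 
print(atz('w3',80+30/8,180+405/8,120))
# scene0 bright
for a,b,z in((248,300,120),(240,335,104),(240,500,48),(238,535,32)): print('s',atz('scene0',255+a/8,140+b/8,z,False))
E
```

```text
w3 [570.16 119.03 120.  ] [569.9  119.35  48.  ]
w4 [569.97 119.38 120.  ] [569.65 118.63  48.  ]
w3b [571.81 118.38 104.  ] [571.11 118.87  32.  ]
w4b [572.19 117.98 104.  ] [571.41 118.25  32.  ]
w3 [array([363.,  94.]), array([323., 123.]), array([158., 247.]), array([102., 290.])]
w4 [array([412., 116.]), array([364., 155.]), array([162., 317.]), array([ 93., 373.])]
scene0 [array([259., 547.]), array([260., 505.]), array([265., 351.]), array([267., 305.])]
[586.88 102.35 120.  ]
s [571.43 115.11 120.  ]
s [577.75 113.37 104.  ]
s [571.5  115.98  48.  ]
s [575.2  113.83  32.  ]
```

Request:
send_rows --translation '[[8,-20,0],[13,-36,0],[13,-36,0],[12,-33,0],[5,-14,0]]' --dr '[[0,0,0],[0,0,0],[0,0,0],[0,0,0],[0,0,0]]' --grip '[5,5,5,5,5]'

```text
clock: 7.75
position: [479.1, 108.8, 185.4]
ee_rot: [-0.154, 0.988, -0.0, -0.0]
contact_force: [0.4, -0.2, -2.4]
gripper_width: 10.9
```

Request:
send_rows --translation '[[0,0,0],[0,0,0],[0,0,0],[0,0,0],[0,0,0]]' --dr '[[0,0,3],[0,0,4],[0,0,3],[0,0,0],[0,0,0]]' --grip '[5,5,5,5,5]'

```text
clock: 8.38
position: [479.9, 111.2, 185.3]
ee_rot: [-0.069, 0.998, 0.0, 0.0]
contact_force: [0.2, -0.3, -1.9]
gripper_width: 11.1
```

```bash
python3 - <<'E'
from h import *
P=[]
for i in range(3):
    arm.get_image('top'); P.append(arm.read_state()['position'])
print(np.mean(P,0))
snap('wrist','w5'); snap('scene','s5'); snap('top','t5'); st()
im=cv2.imread('pics/s5.png')[120:270,210:350]; cv2.imwrite('pics/s5h.png',cv2.resize(im,None,fx=4,fy=4,interpolation=2))
im=cv2.imread('pics/t5.png')[150:240,240:340]; cv2.imwrite('pics/t5h.png',cv2.resize(im,None,fx=6,fy=6,interpolation=2))
E
```

```text
[479.86 111.22 185.32]
t 8.68 pos [479.89 111.26 185.32] tiltz [ 0.  0. -1.] yaw_y 97.86 F [ 0.06  0.71 -2.47] T [-0.06 -0.02  0.04] w 11.1
j [ 0.56  0.2  -0.38  0.   -0.99 -1.99]
```

View pics/s5h.png

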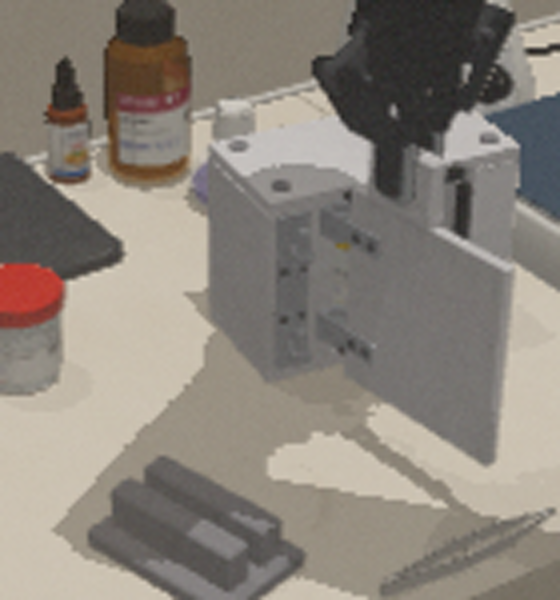

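View pics/w5.png

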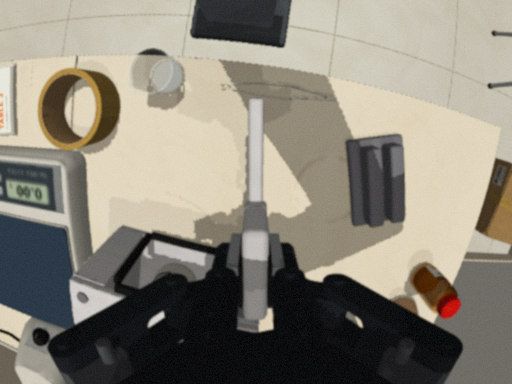

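View pics/t5h.png

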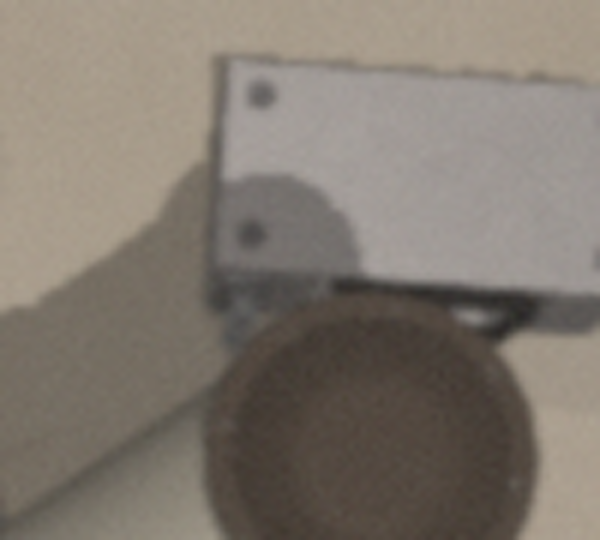

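```bash
python3 - <<'E'
from h import *
im=cv2.imread('pics/s5.png')[165:215,275:310]; big=cv2.resize(im,None,fx=12,fy=12,interpolation=2)
th=np.radians(97.86-180); ly=np.array([-np.sin(th),np.cos(th)]); lx=np.array([np.cos(th),np.sin(th)])
ax=np.array([479.9,111.3])+50*ly; print(ax)
for zb in (65,137):
  for z in(zb,zb+18):
    pts=[proj('s5',[*(ax+8.5*(a*lx+b*ly)),z],False) for a,b in((1,1),(1,-1),(-1,-1),(-1,1))]
    q=((np.array(pts)-[275,165]+.5)*12).astype(int); cv2.polylines(big,[q],True,(0,255,0) if z==zb else (0,0,255),1)
cv2.imwrite('pics/s5k.png',big)
E
```

```text
[529.43 118.14]
```

View pics/s5k.png

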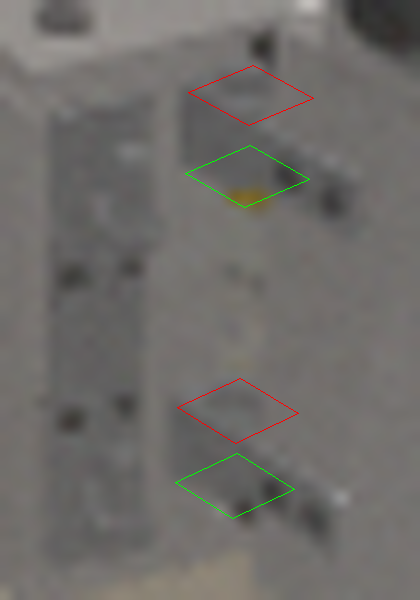

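```bash
python3 - <<'E'
from h import *
for a,b,z in((248,300,120),(251,307,120),(240,500,48),(243,507,48)): print('s',atz('scene0',255+a/8,140+b/8,z,False))
im=cv2.imread('pics/s5.png')[160:220,270:300]; cv2.imwrite('pics/s5m.png',cv2.resize(im,None,fx=10,fy=10,interpolation=2))
im=cv2.imread('pics/scene0.png')[160:220,270:300]; cv2.imwrite('pics/s0m.png',cv2.resize(im,None,fx=10,fy=10,interpolation=2))
for p in((570.8,116.8),(570,113)):
 print([np.round((proj('s5',[*p,z],False)-[270,160]+.5)*10) for z in(48,120)])
E
```

```text
s [571.43 115.11 120.  ]
s [567.44 116.7  120.  ]
s [571.5  115.98  48.  ]
s [567.68 117.39  48.  ]
[array([154., 432.]), array([161., 183.])]
[array([168., 429.]), array([176., 180.])]
```

View pics/s0m.png

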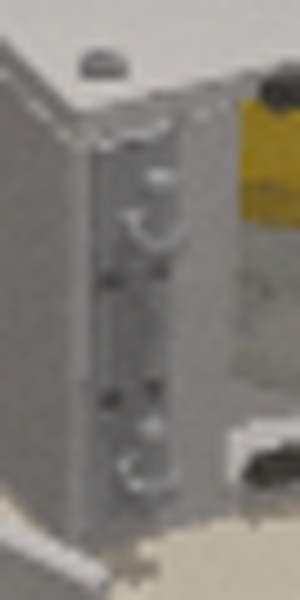

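Request:
send_rows --translation '[[-10,-2,0],[-12,-2,0],[-10,-1.5,0],[-6,-1,0],[-2.5,-0.3,0]]' --dr '[[0,0,0],[0,0,0],[0,0,0],[0,0,0],[0,0,0]]' --grip '[5,5,5,5,5]'

```text
clock: 9.3
position: [521.3, 109.9, 185.0]
ee_rot: [-0.068, 0.998, -0.0, -0.0]
contact_force: [-0.0, -1.2, -2.6]
gripper_width: 11.4
```

```bash
python3 - <<'E'
from h import *
arm.get_image('top');arm.get_image('top');st();snap('scene','s6');snap('top','t6');s,M=st()
im=cv2.imread('pics/s6.png')[160:220,260:310]; big=cv2.resize(im,None,fx=10,fy=10,interpolation=2)
ly=-M[:2,0]; lx=-M[:2,1]
ax=s['position'][:2]+50*ly; print(ax)
for zb in (65,137):
  for z in(zb,zb+18):
    pts=[proj('s6',[*(ax+8.5*(a*lx+b*ly)),z],False) for a,b in((1,1),(1,-1),(-1,-1),(-1,1))]
    q=((np.array(pts)-[260,160]+.5)*10).astype(int); cv2.polylines(big,[q],True,(0,255,0) if z==zb else (0,0,255),1)
cv2.imwrite('pics/s6k.png',big)
E
```

```text
t 9.4 pos [521.03 109.98 185.15] tiltz [-0. -0. -1.] yaw_y 97.83 F [ 0.25 -0.43 -1.78] T [ 0.05 -0.02  0.03] w 11.5
j [ 0.51  0.27 -0.29 -0.   -1.02 -1.95]
t 9.5 pos [520.68 109.96 185.28] tiltz [-0. -0. -1.] yaw_y 97.84 F [ 0.22 -0.31 -1.87] T [ 0.04 -0.06 -0.04] w 10.7
j [ 0.51  0.27 -0.29 -0.   -1.02 -1.95]
[570.21 116.79]
```

View pics/s6k.png

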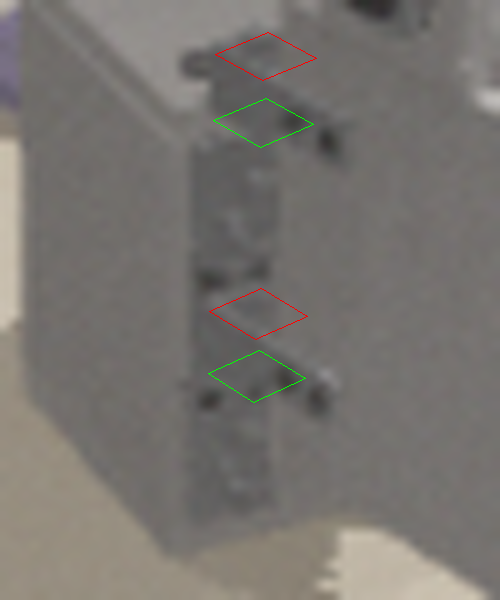

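Request:
send_rows --translation '[[0,0,3],[0,0,4],[0,0,4],[0,0,2],[0,0,1]]' --dr '[[0,0,0],[0,0,0],[0,0,0],[0,0,0],[0,0,0]]' --grip '[5,5,5,5,5]'

```text
clock: 10.12
position: [520.9, 110.0, 171.1]
ee_rot: [-0.068, 0.998, -0.0, -0.0]
contact_force: [0.4, -0.9, -1.7]
gripper_width: 10.8
```

Request:
send_rows --translation '[[0,0,0.6],[0,0,0.6],[0,0,0.6],[0,0,0.6],[0,0,0.6]]' --dr '[[0,0,0],[0,0,0],[0,0,0],[0,0,0],[0,0,0]]' --grip '[5,5,5,5,5]'

```text
clock: 10.75
position: [520.9, 110.0, 168.3]
ee_rot: [-0.068, 0.998, -0.0, 0.0]
contact_force: [0.1, -0.5, -3.4]
gripper_width: 11.2
```

Request:
send_rows --translation '[[0,0,0.5],[0,0,0.5],[0,0,0.5],[0,0,0.5],[0,0,0]]' --dr '[[0,0,0],[0,0,0],[0,0,0],[0,0,0],[0,0,0]]' --grip '[5,5,5,5,5]'

```text
clock: 11.38
position: [520.9, 110.0, 166.3]
ee_rot: [-0.068, 0.998, -0.0, -0.0]
contact_force: [-1.0, 0.1, -2.6]
gripper_width: 11.3
```

Request:
send_rows --translation '[[0,0,0.5],[0,0,0.5],[0,0,0.5],[0,0,0.5],[0,0,0]]' --dr '[[0,0,0],[0,0,0],[0,0,0],[0,0,0],[0,0,0]]' --grip '[5,5,5,5,5]'

```text
clock: 12.0
position: [520.9, 110.0, 164.3]
ee_rot: [-0.068, 0.998, -0.0, -0.0]
contact_force: [0.1, -0.3, -1.9]
gripper_width: 11.2
```

```bash
python3 - <<'E'
from h import *
snap('scene','s7');s,M=st()
im=cv2.imread('pics/s7.png')[160:220,260:310]; big=cv2.resize(im,None,fx=10,fy=10,interpolation=2)
cv2.imwrite('pics/s7k.png',big)
E
```

```text
t 12.05 pos [520.92 110.03 164.3 ] tiltz [-0. -0. -1.] yaw_y 97.85 F [-0.66 -0.83 -2.2 ] T [-0.03  0.03 -0.04] w 11.0
j [ 0.51  0.29 -0.32  0.   -0.97 -1.95]
```

View pics/s7k.png

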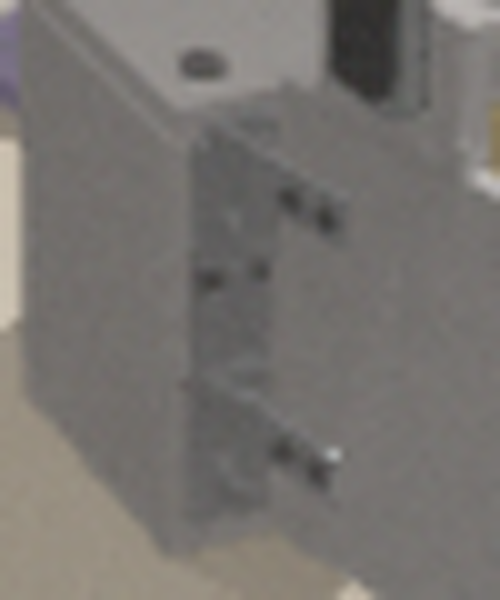

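Request:
send_rows --translation '[[0,0,0.8],[0,0,0.8],[0,0,0.8],[0,0,0.8],[0,0,0.8]]' --dr '[[0,0,0],[0,0,0],[0,0,0],[0,0,0],[0,0,0]]' --grip '[5,5,5,5,5]'

```text
clock: 12.68
position: [520.9, 110.0, 160.2]
ee_rot: [-0.068, 0.998, 0.0, -0.0]
contact_force: [0.8, 0.1, -2.7]
gripper_width: 11.0
```

Request:
send_rows --translation '[[0,0,0.8],[0,0,0.8],[0,0,0.8],[0,0,0.5],[0,0,0]]' --dr '[[0,0,0],[0,0,0],[0,0,0],[0,0,0],[0,0,0]]' --grip '[5,5,5,5,5]'

```text
clock: 13.3
position: [520.9, 110.0, 157.4]
ee_rot: [-0.068, 0.998, -0.0, -0.0]
contact_force: [0.0, -0.6, -2.6]
gripper_width: 11.2
```

Request:
send_rows --translation '[[0,0,0.6],[0,0,0.6],[0,0,0.6],[0,0,0.6],[0,0,0.4]]' --dr '[[0,0,0],[0,0,0],[0,0,0],[0,0,0],[0,0,0]]' --grip '[5,5,5,5,5]'

```text
clock: 13.92
position: [520.9, 110.0, 154.6]
ee_rot: [-0.068, 0.998, -0.0, -0.0]
contact_force: [-0.4, -0.8, -1.9]
gripper_width: 10.9
```

Request:
send_rows --translation '[[0,0,0.4],[0,0,0.4],[0,0,0.3],[0,0,0.3],[0,0,0]]' --dr '[[0,0,0],[0,0,0],[0,0,0],[0,0,0],[0,0,0]]' --grip '[5,5,5,5,5]'

```text
clock: 14.55
position: [520.9, 110.0, 153.2]
ee_rot: [-0.068, 0.998, 0.0, -0.0]
contact_force: [-1.0, 0.4, -3.1]
gripper_width: 10.8
```

Request:
send_rows --translation '[[0,0,0.3],[0,0,0.3],[0,0,0.3],[0,0,0.3],[0,0,0]]' --dr '[[0,0,0],[0,0,0],[0,0,0],[0,0,0],[0,0,0]]' --grip '[5,5,5,5,5]'

```text
clock: 15.18
position: [520.9, 110.0, 152.5]
ee_rot: [-0.069, 0.998, -0.0, 0.0]
contact_force: [-2.0, -0.6, 1.0]
gripper_width: 10.8
```

Request:
send_rows --translation '[[0,0,0.3],[0,0,0.3],[0,0,0.3],[0,0,0.3],[0,0,0]]' --dr '[[0,0,0],[0,0,0],[0,0,0],[0,0,0],[0,0,0]]' --grip '[5,5,5,5,5]'

```text
clock: 15.8
position: [520.9, 110.0, 152.4]
ee_rot: [-0.069, 0.998, -0.0, 0.0]
contact_force: [-7.2, 0.0, 9.1]
gripper_width: 11.6
```

```bash
python3 - <<'E'
from h import *
snap('scene','s8');snap('top','t8');s,M=st()
im=cv2.imread('pics/s8.png')[160:220,260:310]; big=cv2.resize(im,None,fx=10,fy=10,interpolation=2)
cv2.imwrite('pics/s8k.png',big)
E
```

```text
t 15.9 pos [520.93 109.95 152.38] tiltz [ 0. -0. -1.] yaw_y 97.88 F [-5.99 -0.76  9.01] T [-0.09  1.58 -0.01] w 11.1
j [ 0.51  0.3  -0.33  0.   -0.94 -1.95]
```

View pics/s8k.png

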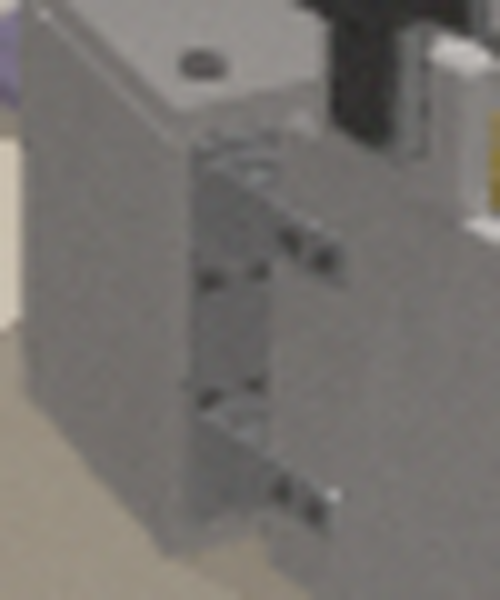

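Request:
send_rows --translation '[[0,0,-0.6],[0,0,-0.6],[0,0,0],[0,0,0],[0,0,0]]' --dr '[[0,0,0],[0,0,0],[0,0,0],[0,0,0],[0,0,0]]' --grip '[5,5,12,14,16]'

```text
clock: 16.52
position: [521.3, 110.2, 151.8]
ee_rot: [-0.068, 0.998, 0.0, 0.0]
contact_force: [0.3, -1.2, 0.7]
gripper_width: 15.7
```

```bash
python3 - <<'E'
from h import *
snap('scene','s9');s,M=st();
for t in ["leaf_grip","leaf_panel","leaf_socket","leaf_socket_top"]:
    r=arm.place_of(t,'scene')
    print(t,[(np.array(d["xyz"]),round(d["confidence"],2)) for d in r[:2]])
im=cv2.imread('pics/s9.png')[130:250,230:350]; big=cv2.resize(im,None,fx=5,fy=5,interpolation=2)
cv2.imwrite('pics/s9k.png',big)
E
```

```text
t 16.57 pos [521.23 110.12 151.82] tiltz [ 0.  0. -1.] yaw_y 97.84 F [-0.19 -0.06 -0.13] T [-0.   -0.04 -0.03] w 15.9
j [ 0.51  0.3  -0.33  0.   -0.94 -1.95]
leaf_grip [(array([514.9, 110.2, 165.1]), 0.85)]
leaf_panel [(array([504.7, 104.9,  72.9]), 0.7)]
leaf_socket [(array([571.8, 118.3,  34.8]), 0.95)]
leaf_socket_top [(array([569.9, 120.6, 101.1]), 0.57)]
```

View pics/s9k.png

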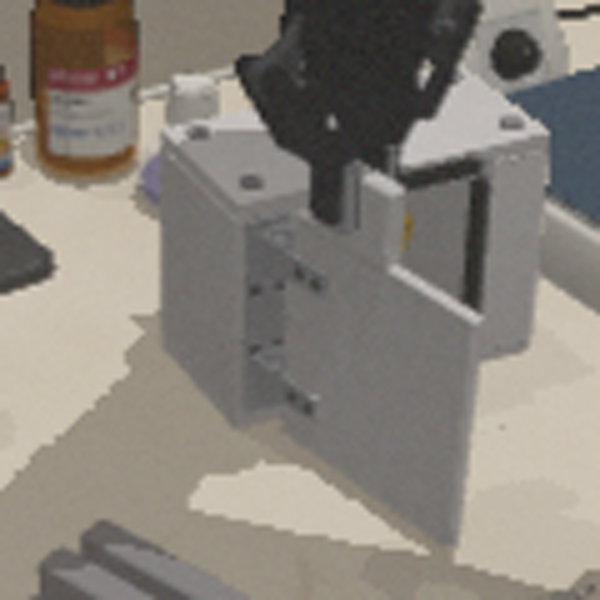

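Request:
send_rows --translation '[[0,-1.7,0],[-0.1,-3.5,0],[-0.1,-3.5,0],[-0.1,-3.5,0],[-0.1,-3.5,0]]' --dr '[[0,0,-2],[0,0,-4],[0,0,-4],[0,0,-4],[0,0,-4]]' --grip '[16,16,16,16,16]'

```text
clock: 17.4
position: [525.5, 95.0, 152.1]
ee_rot: [-0.225, 0.974, 0.0, 0.0]
contact_force: [-0.2, 0.2, 0.9]
gripper_width: 16.1
```

```bash
python3 - <<'E'
from h import *
s,M=st(); print(s['position'][:2]-50*M[:2,0])
E
```

```text
t 17.4 pos [525.49  95.   152.06] tiltz [ 0.  0. -1.] yaw_y 115.98 F [-0.19  0.2   0.87] T [ 0.07  0.01 -0.02] w 16.1
j [ 0.48  0.3  -0.33 -0.   -0.94 -1.6 ]
[570.43 116.9 ]
```

Hinge center stays put (570.4,116.9); force negligible. Continuing.

Request:
send_rows --translation '[[-0.1,-3.5,0],[-0.1,-3.5,0],[-0.1,-3.5,0],[-0.1,-3.5,0],[-0.1,-3.5,0]]' --dr '[[0,0,-4],[0,0,-4],[0,0,-4],[0,0,-4],[0,0,-4]]' --grip '[16,16,16,16,16]'

```text
clock: 18.02
position: [535.6, 80.8, 152.0]
ee_rot: [-0.391, 0.921, 0.0, 0.0]
contact_force: [-0.6, 0.2, 0.4]
gripper_width: 16.1
```

Request:
send_rows --translation '[[-0.1,-3.5,0],[-0.1,-3.5,0],[-0.1,-3.5,0],[-0.1,-3.5,0],[-0.1,-3.5,0]]' --dr '[[0,0,-4],[0,0,-4],[0,0,-4],[0,0,-4],[0,0,-4]]' --grip '[16,16,16,16,16]'

```text
clock: 18.65
position: [549.9, 70.9, 152.0]
ee_rot: [-0.544, 0.839, 0.0, -0.0]
contact_force: [-0.4, -0.4, 0.5]
gripper_width: 16.0
```

```bash
python3 - <<'E'
from h import *
snap('scene','s10');s,M=st();print(s['position'][:2]-50*M[:2,0])
im=cv2.imread('pics/s10.png')[130:250,230:350]; big=cv2.resize(im,None,fx=5,fy=5,interpolation=2)
cv2.imwrite('pics/s10k.png',big)
E
```

```text
t 18.7 pos [550.27  70.77 151.97] tiltz [ 0. -0. -1.] yaw_y 156.05 F [-0.    1.04 -0.15] T [ 0.   -0.02  0.02] w 15.6
j [ 0.42  0.34 -0.28  0.   -0.95 -0.84]
[570.57 116.46]
```

View pics/s10k.png

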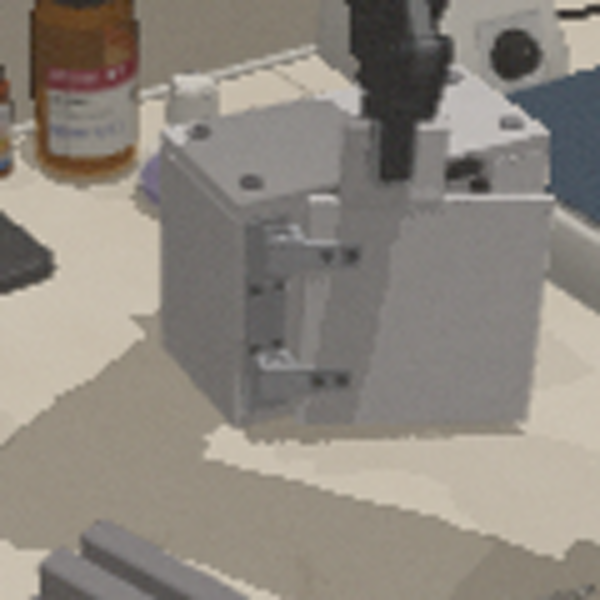

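Request:
send_rows --translation '[[-0.1,-3.5,0],[-0.1,-3.5,0],[-0.1,-3.5,0],[-0.1,-2.6,0],[0,-1.7,0]]' --dr '[[0,0,-4],[0,0,-4],[0,0,-4],[0,0,-3],[0,0,-2]]' --grip '[16,16,16,16,16]'

```text
clock: 19.32
position: [564.0, 66.9, 152.0]
ee_rot: [-0.662, 0.75, 0.0, -0.0]
contact_force: [0.6, 0.8, -0.5]
gripper_width: 15.8
```

Request:
send_rows --translation '[[0,-0.5,0],[0,-0.5,0],[0,-0.5,0],[0,-0.5,0],[0,0,0]]' --dr '[[0,0,-0.6],[0,0,0],[0,0,0],[0,0,0],[0,0,0]]' --grip '[16,16,16,16,16]'

```text
clock: 19.95
position: [566.0, 66.7, 152.0]
ee_rot: [-0.665, 0.746, -0.0, -0.0]
contact_force: [0.1, -0.1, 0.6]
gripper_width: 16.2
```

Request:
send_rows --translation '[[0,-0.4,0],[0,-0.4,0],[0,-0.4,0],[0,-0.3,0],[0,0,0]]' --dr '[[0,0,0],[0,0,0],[0,0,0],[0,0,0],[0,0,0]]' --grip '[16,16,16,16,16]'

```text
clock: 20.58
position: [567.5, 66.5, 152.0]
ee_rot: [-0.666, 0.746, -0.0, 0.0]
contact_force: [-0.1, -0.0, -0.7]
gripper_width: 15.8
```

Request:
send_rows --translation '[[0,-0.3,0],[0,-0.3,0],[0,-0.3,0],[0,-0.3,0],[0,0,0]]' --dr '[[0,0,0],[0,0,0],[0,0,0],[0,0,0],[0,0,0]]' --grip '[16,16,16,16,16]'

```text
clock: 21.2
position: [568.7, 66.4, 152.0]
ee_rot: [-0.666, 0.746, -0.0, -0.0]
contact_force: [0.2, -0.5, -0.5]
gripper_width: 16.3
```

Request:
send_rows --translation '[[0,-0.3,0],[0,-0.3,0],[0,-0.3,0],[0,0,0],[0,0,0]]' --dr '[[0,0,0],[0,0,0],[0,0,0],[0,0,0],[0,0,0]]' --grip '[16,16,16,16,16]'

```text
clock: 21.82
position: [569.6, 66.3, 152.0]
ee_rot: [-0.666, 0.746, -0.0, 0.0]
contact_force: [-0.2, -1.0, 0.4]
gripper_width: 15.8
```

```bash
python3 - <<'E'
from h import *
snap('scene','s11');snap('wrist','w11');snap('top','t11');s,M=st()
im=cv2.imread('pics/s11.png')[130:250,230:350]; big=cv2.resize(im,None,fx=5,fy=5,interpolation=2)
cv2.imwrite('pics/s11k.png',big)
E
```

```text
t 21.98 pos [569.58  66.28 152.01] tiltz [ 0.  0. -1.] yaw_y 173.44 F [ 0.02 -0.09 -0.72] T [-0.04  0.02 -0.  ] w 15.9
j [ 0.4   0.37 -0.23  0.   -0.97 -0.51]
```

View pics/s11k.png

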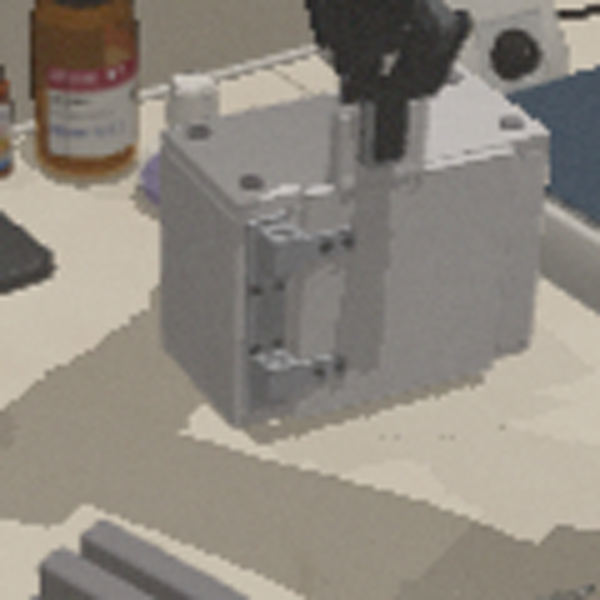

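View pics/w11.png

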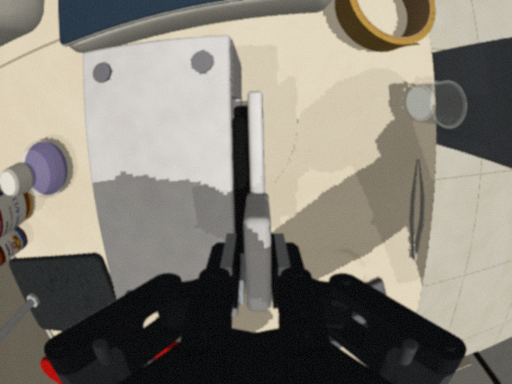

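Request:
send_rows --translation '[[0,-0.4,0],[0,-0.4,0],[0,-0.4,0],[0,-0.4,0],[0,0,0]]' --dr '[[0,0,0],[0,0,0],[0,0,0],[0,0,0],[0,0,0]]' --grip '[16,16,16,16,16]'

```text
clock: 22.6
position: [570.5, 66.2, 152.0]
ee_rot: [-0.665, 0.746, 0.0, -0.001]
contact_force: [-5.2, 2.6, 3.3]
gripper_width: 15.8
```

```bash
python3 - <<'E'
from h import *
snap('wrist','w12');s,M=st()
for n in('w11','w12'):
    im=cv2.imread(f'pics/{n}.png')[70:290,210:300]; cv2.imwrite(f'pics/{n}k.png',cv2.resize(im,None,fx=2.7,fy=2.7,interpolation=2))
a=np.hstack([cv2.imread('pics/w11k.png'),cv2.imread('pics/w12k.png')]); cv2.imwrite('pics/w1112.png',a)
E
```

```text
t 22.65 pos [570.47  66.16 151.97] tiltz [-0. -0. -1.] yaw_y 173.44 F [-4.52  1.33  2.78] T [0.63 1.4  0.02] w 16.2
j [ 0.4   0.37 -0.23 -0.   -0.97 -0.51]
```

View pics/w1112.png

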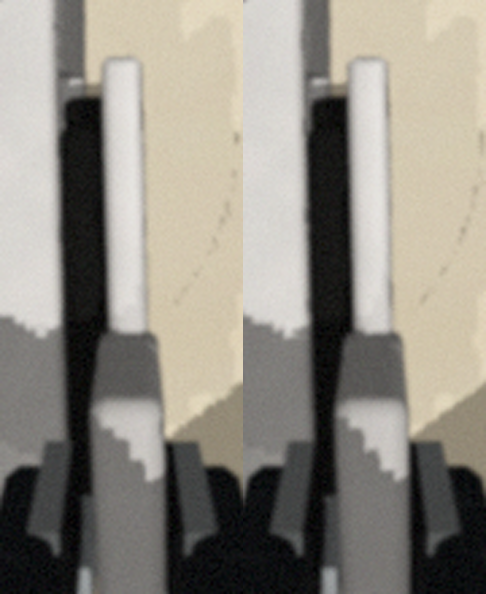

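Request:
send_rows --translation '[[0,-0.3,0],[0,-0.3,0],[0,-0.2,0],[0,0,0],[0,0,0]]' --dr '[[0,0,0],[0,0,0],[0,0,0],[0,0,0],[0,0,0]]' --grip '[16,16,16,16,16]'

```text
clock: 23.28
position: [570.6, 66.2, 152.0]
ee_rot: [-0.666, 0.746, 0.001, -0.001]
contact_force: [-7.0, 3.3, 4.4]
gripper_width: 15.9
```

```bash
python3 - <<'E'
from h import *
snap('wrist','w13');s,M=st()
for n in('w2','w12','w13'): pass
a,b=[cv2.cvtColor(cv2.imread(f'pics/{n}.png'),6)[80:220,225:285].astype(float) for n in('w12','w13')]
print(cv2.phaseCorrelate(a,b))
# leaf edge angle: top inner/outer edges z=142
im=cv2.cvtColor(cv2.imread('pics/w13.png'),6).astype(float)
for v in (105,130,155,180):
    g=np.gradient(im[v-3:v+4].mean(0)); 
    r=250+np.argmin(g[250:280]) ; l=235+np.argmax(g[235:262]); c=215+np.argmin(g[215:245])
    print(v,c,l,r,atz('w13',l,v,142),atz('w13',r,v,142),atz('w13',c,v,134))
E
```

```text
t 23.32 pos [570.64  66.17 151.98] tiltz [-0. -0. -1.] yaw_y 173.44 F [-6.11  3.43  4.17] T [0.9  1.98 0.02] w 15.9
j [ 0.4   0.37 -0.23 -0.   -0.98 -0.51]
((0.1559498498180787, -0.03165614288856489), 0.9853016347269598)
105 232 249 262 [564.85  -8.07 142.  ] [558.37  -7.33 142.  ] [573.9   -9.16 134.  ]
130 233 249 263 [566.33   4.6  142.  ] [559.28   5.4  142.  ] [575.02   4.25 134.  ]
155 234 250 263 [567.34  17.51 142.  ] [560.69  18.27 142.  ] [576.22  17.85 134.  ]
180 234 250 263 [568.9   30.74 142.  ] [562.11  31.52 142.  ] [578.05  31.77 134.  ]
```

Request:
send_rows --translation '[[0,1,0],[0,0.8,0],[0,0,0],[0,0,0],[0,0,0]]' --dr '[[0,0,0],[0,0,0],[0,0,0],[0,0,0],[0,0,0]]' --grip '[20,26,34,44,50]'

```text
clock: 23.95
position: [570.3, 66.1, 152.0]
ee_rot: [-0.665, 0.746, -0.0, 0.0]
contact_force: [-1.0, -0.5, 0.3]
gripper_width: 49.9
```

Request:
send_rows --translation '[[0,0,0],[0,0,-5],[0,0,-20],[0,0,-30],[0,0,-30]]' --dr '[[0,0,0],[0,0,0],[0,0,0],[0,0,0],[0,0,0]]' --grip '[55,55,55,55,55]'

```text
clock: 24.58
position: [570.2, 66.2, 238.3]
ee_rot: [-0.666, 0.746, -0.0, 0.0]
contact_force: [0.9, 0.4, 0.2]
gripper_width: 55.1
```

Request:
send_rows --translation '[[0,10,-30],[0,20,-10],[0,25,0],[0,20,0],[0,0,0]]' --dr '[[0,0,0],[0,0,0],[0,0,0],[0,0,0],[0,0,0]]' --grip '[55,55,55,55,55]'

```text
clock: 25.2
position: [494.9, 74.8, 278.0]
ee_rot: [-0.666, 0.746, -0.0, 0.001]
contact_force: [-0.5, -0.5, 1.0]
gripper_width: 55.0
```

```bash
python3 - <<'E'
from h import *
snap('scene','s14');snap('wrist','w14');snap('top','t14');s,M=st()
for t in ["leaf_grip","leaf_panel","leaf_socket","leaf_socket_top"]:
  for c in('scene','wrist'):
    r=arm.place_of(t,c)
    print(t,c,[(np.array(d["xyz"]),round(d["confidence"],2)) for d in r[:1]])
im=cv2.imread('pics/s14.png')[130:250,230:350]; cv2.imwrite('pics/s14k.png',cv2.resize(im,None,fx=5,fy=5,interpolation=2))
E
```

```text
t 25.35 pos [496.26  74.83 277.28] tiltz [ 0.  0. -1.] yaw_y 173.44 F [-0.28 -0.3  -0.67] T [ 0.03 -0.03  0.02] w 55.1
j [ 0.47  0.14 -0.21  0.   -1.22 -0.59]
leaf_grip scene [(array([564.9,  64.4, 162.8]), 0.81)]
leaf_grip wrist [(array([563.8,  60.5, 162.2]), 0.81)]
leaf_panel scene [(array([561.9,  41.6,  72.6]), 0.66)]
leaf_panel wrist [(array([562.5,  47. ,  78.7]), 0.92)]
leaf_socket scene [(array([569. , 122.5,  31. ]), 0.73)]
leaf_socket wrist [(array([569.5, 121.7,  30.4]), 0.88)]
leaf_socket_top scene [(array([569.1, 115.8, 105.2]), 0.88)]
leaf_socket_top wrist [(array([574. , 116.8, 108.5]), 0.86)]
```

View pics/s14k.png

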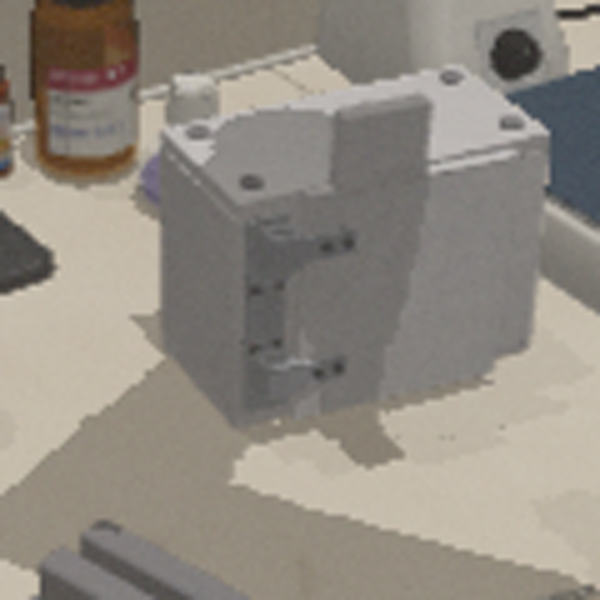

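View pics/w14.png

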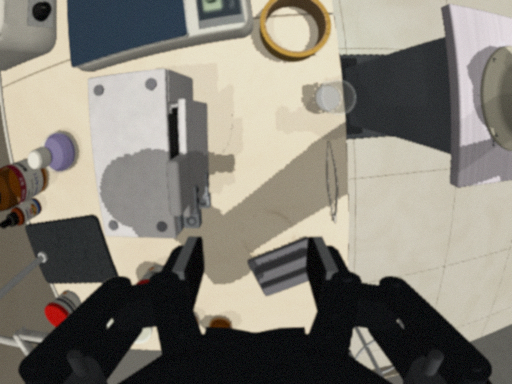

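```bash
python3 - <<'E'
from h import *
im=cv2.imread('pics/w14.png')[60:250,80:230]; cv2.imwrite('pics/w14k.png',cv2.resize(im,None,fx=3.2,fy=3.2,interpolation=2))
ci=np.array([622.5,36.3])
g=cv2.cvtColor(cv2.imread('pics/w14.png'),6).astype(float)
for v in (100,106,112,118,124): print(v,g[v,160:215].astype(int))
E
```

```text
100 [211 211 214 210 202 181 134 114 128 120 103 103 102 105  97 105 105 124
 161 190 207 214 215 216 194 148 115 101  97 102  98 101 112 139 166 176
 181 191 198 201 205 209 208 205 209 207 212 212 210 211 210 210 211 211
 209]
106 [211 212 215 212 207 185 145 114 110 118 136 157 172 171 166 166 157 156
 178 203 216 220 226 222 199 159 114 100 101 100 101  99 100 104 100 102
 101 103 101 102 102 102 104 100  96 103 123 167 199 208 209 210 209 205
 209]
112 [213 217 213 213 209 193 161 122 102 109 112  90  54  29  14  18  35  98
 169 207 214 221 223 221 201 165 122 102 102 101 101  99 101 104 102 102
 103 104 102 105 103 100 105 100  98 102 118 161 196 209 210 209 206 209
 209]
118 [214 216 213 215 211 196 171 109  57  33  25  23  26  25  27  17  38  93
 152 197 213 221 223 222 203 162 120 103 105 100 101 100  99 103 105 104
 100 105 104 100 107  99 102  98  99 105 118 157 195 207 210 207 211 211
 211]
124 [215 211 215 215 215 206 182 133  86  46  28  24  23  20  22  22  35  82
 149 196 212 220 225 224 212 178 127 108  97  99  97 101 100  96 102 104
  97 105 103 102 105 104 101 100 100 106 120 155 189 204 210 210 209 209
 206]
```

View pics/w14k.png

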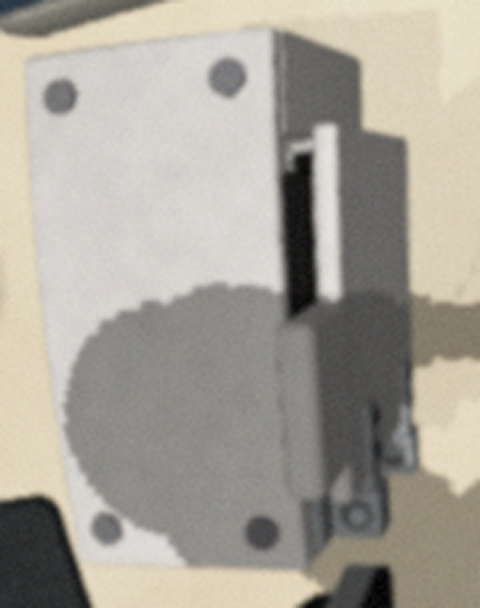

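```bash
python3 - <<'E'
from h import *
g=cv2.cvtColor(cv2.imread('pics/w14.png'),6).astype(float)
O=[];I=[];C=[]
def cross(row,a,b,th,sgn):
    for x in range(a,b):
        if sgn*(row[x]-th)>=0 and sgn*(row[x+1]-th)<0: return x+(row[x]-th)/(row[x]-row[x+1])
for v in range(102,150,2):
    r=g[v-1:v+2].mean(0); o=cross(r,182,192,160,1); i=cross(r,172,182,120,-1); c=cross(r,160,174,160,1)
    if o:O.append(atz('w14',o,v,142)[:2])
    if i:I.append(atz('w14',i,v,142)[:2])
    if c:C.append(atz('w14',c,v,134)[:2])
for n,P in(('outer',O),('inner',I),('cab',C)):
    P=np.array(P); k=np.polyfit(P[:,1],P[:,0],1); print(n,len(P),np.degrees(np.arctan(k[0])),'x at y=10',np.polyval(k,10))
E
```

```text
outer 24 6.988674831831586 x at y=10 554.0205573189138
inner 22 6.416264027064538 x at y=10 561.6395981123657
cab 24 6.1197214417090455 x at y=10 575.2895037073799
```

Request:
send_rows --translation '[[20,-12,0],[20,-12,0],[20,-12,20],[0,0,35],[0,0,35]]' --dr '[[0,0,0],[0,0,0],[0,0,0],[0,0,0],[0,0,0]]' --grip '[30,0,0,0,0]'

```text
clock: 26.38
position: [524.8, 10.7, 186.1]
ee_rot: [-0.665, 0.747, -0.0, 0.0]
contact_force: [-0.0, 0.0, 0.3]
gripper_width: 0.1
```

Request:
send_rows --translation '[[0,0,30],[0,0,25],[0,0,10],[0,0,0],[0,0,0]]' --dr '[[0,0,0],[0,0,0],[0,0,0],[0,0,0],[0,0,0]]' --grip '[0,0,0,0,0]'

```text
clock: 27.0
position: [525.4, 11.2, 123.1]
ee_rot: [-0.666, 0.746, -0.001, 0.001]
contact_force: [-1.0, -0.4, 0.5]
gripper_width: -0.0
```

```bash
python3 - <<'E'
from h import *
snap('wrist','w15');s,M=st();snap('scene','s15')
E
```

```text
t 27.05 pos [525.37  11.25 123.16] tiltz [ 0.  0. -1.] yaw_y 173.46 F [-0.12 -0.12 -0.24] T [-0.03  0.02 -0.  ] w -0.0
j [ 0.33  0.32 -0.39  0.   -0.86 -0.44]
```

View pics/w15.png

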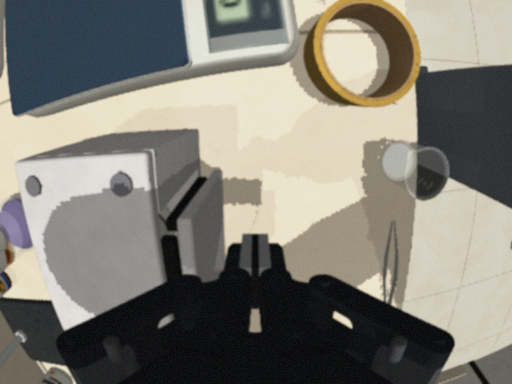

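Request:
send_rows --translation '[[0,-2,0],[0,-2,0],[0,-2,0],[0,-2,0],[0,0,0]]' --dr '[[0,0,0],[0,0,0],[0,0,0],[0,0,0],[0,0,0]]' --grip '[0,0,0,0,0]'

```text
clock: 27.72
position: [532.7, 10.1, 122.0]
ee_rot: [-0.665, 0.746, -0.0, -0.0]
contact_force: [0.0, -0.5, -0.9]
gripper_width: -0.2
```

Request:
send_rows --translation '[[0,-1,0],[0,-1,0],[0,-1,0],[0,-1,0],[0,0,0]]' --dr '[[0,0,0],[0,0,0],[0,0,0],[0,0,0],[0,0,0]]' --grip '[0,0,0,0,0]'

```text
clock: 28.35
position: [536.6, 9.7, 122.0]
ee_rot: [-0.665, 0.746, -0.0, 0.0]
contact_force: [0.5, 0.0, -0.6]
gripper_width: 0.3
```

Request:
send_rows --translation '[[0,-0.7,0],[0,-0.7,0],[0,-0.7,0],[0,-0.7,0],[0,0,0]]' --dr '[[0,0,0],[0,0,0],[0,0,0],[0,0,0],[0,0,0]]' --grip '[0,0,0,0,0]'

```text
clock: 28.98
position: [539.3, 9.3, 122.0]
ee_rot: [-0.665, 0.746, 0.0, -0.0]
contact_force: [-0.7, -0.1, -1.4]
gripper_width: 0.0
```

Request:
send_rows --translation '[[0,-0.6,0],[0,-0.6,0],[0,-0.6,0],[0,-0.6,0],[0,0,0]]' --dr '[[0,0,0],[0,0,0],[0,0,0],[0,0,0],[0,0,0]]' --grip '[0,0,0,0,0]'

```text
clock: 29.6
position: [541.7, 9.1, 122.0]
ee_rot: [-0.665, 0.746, -0.0, 0.0]
contact_force: [0.2, -0.0, 0.3]
gripper_width: -0.0
```

Request:
send_rows --translation '[[0,-0.6,0],[0,-0.6,0],[0,-0.6,0],[0,-0.6,0],[0,0,0]]' --dr '[[0,0,0],[0,0,0],[0,0,0],[0,0,0],[0,0,0]]' --grip '[0,0,0,0,0]'

```text
clock: 30.22
position: [544.1, 8.8, 122.0]
ee_rot: [-0.666, 0.746, 0.0, -0.0]
contact_force: [-0.4, 0.6, 0.3]
gripper_width: 0.2
```

```bash
python3 - <<'E'
from h import *
snap('wrist','w16');s,M=st()
im=cv2.imread('pics/w16.png')[120:300,150:300]; cv2.imwrite('pics/w16k.png',cv2.resize(im,None,fx=3.2,fy=3.2,interpolation=2))
E
```

```text
t 30.27 pos [544.07   8.8  122.  ] tiltz [ 0.  0. -1.] yaw_y 173.44 F [-0.08  0.26  0.32] T [ 0.01  0.02 -0.01] w -0.3
j [ 0.31  0.36 -0.34  0.   -0.87 -0.43]
```

View pics/w16k.png

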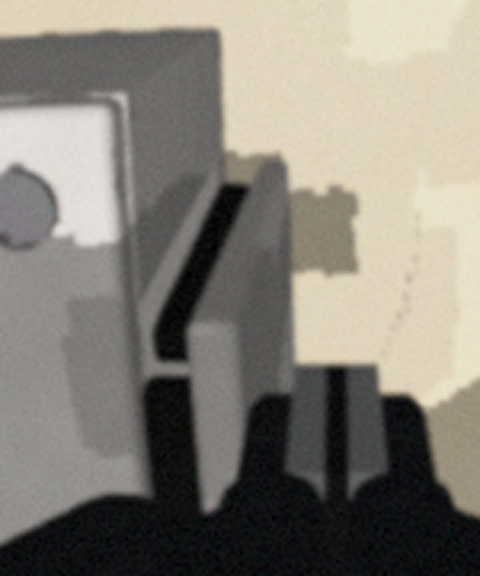

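Request:
send_rows --translation '[[0,-0.6,0],[0,-0.6,0],[0,-0.6,0],[0,-0.6,0],[0,0,0]]' --dr '[[0,0,0],[0,0,0],[0,0,0],[0,0,0],[0,0,0]]' --grip '[0,0,0,0,0]'

```text
clock: 30.9
position: [545.1, 8.6, 121.9]
ee_rot: [-0.665, 0.746, 0.001, -0.001]
contact_force: [-6.0, 3.4, 3.8]
gripper_width: -0.4
```

Request:
send_rows --translation '[[0,-0.6,0],[0,-0.6,0],[0,-0.6,0],[0,-0.6,0],[0,0,0]]' --dr '[[0,0,0],[0,0,0],[0,0,0],[0,0,0],[0,0,0]]' --grip '[0,0,0,0,0]'

```text
clock: 31.52
position: [545.2, 8.5, 121.9]
ee_rot: [-0.665, 0.746, 0.002, -0.003]
contact_force: [-10.9, 4.8, 6.6]
gripper_width: -0.0
```

Request:
send_rows --translation '[[0,3,0],[0,10,0],[0,20,0],[0,20,-20],[0,0,-40]]' --dr '[[0,0,0],[0,0,0],[0,0,0],[0,0,0],[0,0,0]]' --grip '[0,0,0,0,0]'

```text
clock: 32.15
position: [493.9, 13.9, 181.3]
ee_rot: [-0.666, 0.746, 0.001, -0.002]
contact_force: [0.8, 0.6, 0.9]
gripper_width: 0.0
```

Request:
send_rows --translation '[[0,0,-40],[0,10,-30],[0,0,0],[0,0,0],[0,0,0]]' --dr '[[0,0,0],[0,0,0],[0,0,0],[0,0,0],[0,0,0]]' --grip '[0,0,0,0,0]'

```text
clock: 32.78
position: [485.8, 15.3, 250.7]
ee_rot: [-0.665, 0.746, 0.001, -0.001]
contact_force: [0.5, -0.3, -0.3]
gripper_width: 0.1
```

```bash
python3 - <<'E'
from h import *
snap('scene','s17');snap('wrist','w17');s,M=st()
im=cv2.imread('pics/s17.png')[100:290,130:400]; cv2.imwrite('pics/s17k.png',cv2.resize(im,None,fx=2.9,fy=2.9,interpolation=2))
E
```

```text
t 32.88 pos [485.97  15.3  250.92] tiltz [-0. -0. -1.] yaw_y 173.44 F [ 0.18 -0.   -0.07] T [ 0.    0.01 -0.03] w 0.1
j [ 0.37  0.13 -0.29 -0.   -1.15 -0.48]
```

View pics/s17k.png

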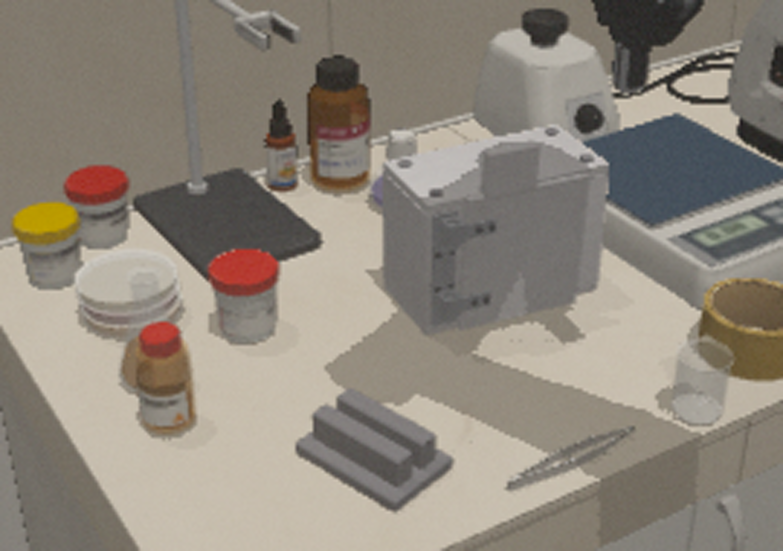

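View pics/w17.png

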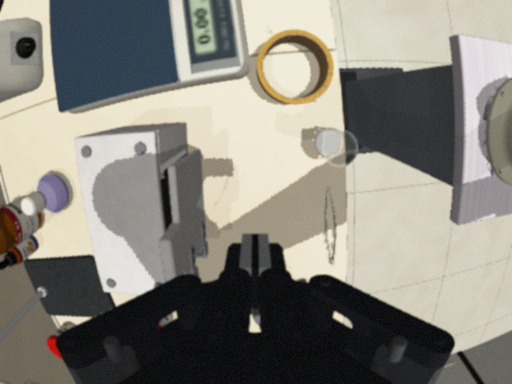

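The door is hung and shut, the bystanders look undisturbed, and the arm is clear of everything, so I'm handing the job in.

```bash
python3 -c "
from bench import arm
print(arm.job_done())"
```

```text
the job is handed in; nothing more can be done
None
```

The door is hung on both pintles and swung shut, and I handed the job in at about 33 s with the arm clear of everything.

- **Lifting:** I took the door out of its stand by the grip tab.
- **Hanging:** I brought it in from the front, about 76° open, and lowered it in steps of 0.3–0.8 mm near the pintles. It slid on without touching until it seated. The gripper was then at the same height as when it first gripped the door in the stand, which is where a fully seated door should be. The measured contact force while seating was about 11 N.
- **Shutting:** I opened the fingers slightly round the tab and swung the door until it stopped, at about 8–9 N. Then I let go.
- **Checks:**
  - **Second push:** A push near the free edge with closed fingers met a firm stop straight away, at about 14 N, where the shut face should be.
  - **Pictures:** They show the door parallel to the cabinet to within about 1°. Both barrels are on the hinge, and the bystanders in view have not visibly moved.
- **Disagreement:** The wrist camera's estimates of the gap between door and cabinet differed, 9 mm in one view and 13.6 mm in another. I put this down to viewing angle and calibration and relied on the second push instead.
- **Not checked:** The burner behind the cabinet was not checked at the end. The arm did not go near it.

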